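# Turn the row of wooden blanks round onto the painting stand

## Robot

A 7-joint arm with a two-finger parallel gripper is mounted at the origin on the work surface. World frame = base frame: x ahead of the robot, y to its left, z up, the work surface at z = 0. Lengths are in m, angles in rad, forces in N, time in s.
With the tool pointing down it reaches from about 0.375 to 0.925 m from the base axis. Payload 3.1 kg.
Tool frame: the origin (TCP) lies where the fingers leave the gripper's body, on its centre line; the fingertips stand 73 mm ahead of it and the grasp point (between the pads) lies 54 mm ahead of it; z points along the fingers, y is the line along which they close (so a half turn about z gives the same grasp; the last joint's range is limited). The gripper opens to 85 mm and grips with 20 to 120 N. Pads are 22 mm wide; open, the fingers measure 114 mm over their backs; the gripper's body (76 mm by 85 mm) begins 54 mm behind the grasp point. The pads swing forward as they close: fully open they stand 13 mm farther back than shut.
Start: joints at [1.077, 0.383, 0.044, 1.598, -0.018, 1.161, -0.05], TCP at [0.251, -0.6, 0.304] pointing down, gripper open.
Joint ranges: [-2.61, 2.61], [-0.41, 2.15], [-1.48, 1.57], [0, 2.5], [-1.57, 4.71], [0.05, 1.97], [-2.85, 2.85]. Speed limits (rad/s): [2.79, 2.79, 3.14, 3.14, 3.14, 3.14, 3.14].

## Interface

Orientations are given as a rotation vector (axis times angle).
In Python, from bench import env gives the robot as it stands.
- The arm moves only by the tool drive_tool, never from a script. Its arguments are lists of equal length, an entry for each row: "delta_pos": the shift along the tool's x, y, z in mm, a list of three; "angular": the turn, a rotation vector about the tool's x, y, z in rad, a list of three; "fingers": the opening, from 0 (shut) to 1 (fully open). In form: {"delta_pos": [[dx, dy, dz], ...], "angular": [[ax, ay, az], ...], "fingers": [fingers, ...]}. A call has 1 to 5 rows; each row shifts and turns the commanded pose from where the row before left it, along the tool's axes as they then stand; what a row does not reach is not made up. A row lasts 1/12 s, in which the tool goes at most 41.7 mm and 7.16 degrees, less where a joint would pass 70% of its speed; a pose out of reach is approached as far as the arm can. A call is refused whole if a number of a shift passes 41.7 or a number of a turn 0.125, either way. A call with a gripper value outside its range is refused whole. The fingers move at their own pace and stop on an object; the grip force is fixed at half the most. Time passes only in rows, so rows that do not move let the fingers close. It gives the time, the measured TCP pose, the force, the opening and the grip force at its end, in the units of the state.
- env.get_state(): the state, without advancing time (a new reading comes with each control period).
- env.grab_frame(name): name is "scene" or "top"; returns a dict with "frame" (400x640x3 uint8, blue, green, red), "depth" (400x640 float32, m along the optical axis (not along the pixel's ray), 0 where there is no reading), "vertical_fov" (degrees; the focal length in pixels is half the picture's height over the tangent of half this angle, whatever the lens; pixels are square), "cx", "cy" (the principal point, pixels), "R" (3x3) and "t" (3): a world point X has camera coordinates R X + t. Camera axes: x right, y down, z forward; pixel columns grow to the right and rows downward; lengths in m; the calibration is good to about 2 mm. A picture is of the moment at which its call begins.
- env.sign_off(): hands the job in; it is judged then, once.
Trained networks look in a picture, given as the dict that the camera call returned (one of the last four; its "shot" number tells which), for a name from the list of things; names that differ only in an ending like _2 or _b are one class to them, and where a whole thing is asked for, a point or a joint stands for the part that bears it (a point fixed in the world has none). Each returns a list of dicts, best first, with "confidence" (0 to 1); they miss things now and then, are a little off and sometimes report something else, mostly with a low value. They report only what shows in the picture. A call takes as long as a camera call. They do not tell look-alikes from the thing itself.
- env.find_in(picture, label): "position" ([x, y, z] in m, in world coordinates, good to about 4 mm: the middle of the surface that is visible of it).
- env.silhouettes(picture, label): "pixels" (400x640 bool, what is visible of it).
- env.place_of(picture, label): "position" ([x, y, z] in m, in world coordinates, good to about 4 mm: a listed point, or the origin of a listed thing).
The state is a dict: "time_s": time; "joint_pos": joint angles; "qd": joint speeds; "joint_efforts": joint torques, N m; "tcp_pos": TCP position; "tcp_rot": TCP orientation; "force": force on the tool from outside, world axes, zero at the start; "ft_torque": the same for the moment, N m; "gripper_width": finger opening in m; "gripper_force": force on a finger pad.
Only numpy, scipy, OpenCV 4.12 (cv2) and the standard library are available. Lean on these libraries where they do the work, as an engineer would, in place of code of your own. Each camera call takes 0.05 s, during which the arm holds its last target. There are 200 camera calls.

## Task

Move the four bare wooden blanks from the drying rack to the empty painting stand, one in the middle of each place, in reverse order because the painter sits across the table: the one at the robot's left end of the drying rack goes to the robot's right end of the stand, and so on along the row. Leave all four standing upright on the stand, and do not tip any of them over on the way.

Things in the scene. Friction and masses are not known exactly. Their poses are not given: they have to be found in the camera images.
- bottle_mid (a point): Bare wooden bottle-shaped blank, 96 mm tall: round body 46 mm in diameter up to 60 mm above its foot, then a shoulder and a slim neck (21 to 26 mm). Any yaw. About 110 g, loose and upright (z up). The point is its centre, 48 mm above its foot. At the start it stands on pad1.
- owl_mid (a point): Bare wooden owl blank, 84 mm tall, egg-shaped with two small ear tufts on top; round, 52 mm in diameter at half height (straight-sided from 32 to 52 mm above its foot). Its eyes stand 1.5 mm proud on its front (-x), above half height. About 110 g, loose and upright (z up). The point is its centre, 42 mm above its foot. At the start it stands on pad2.
- doll_mid (a point): Bare wooden doll blank, 92 mm tall: plain cylinder 38 mm in diameter up to 58 mm above its foot, with a round ball head of 37 mm on top. About 90 g, loose and upright (z up). The point is its centre, 46 mm above its foot. At the start it stands on pad3.
- tower_mid (a point): Bare wooden temple-tower blank, 88 mm tall: square body 42 x 42 mm up to 58 mm above its foot (sides along its x and y, roughly squared to the drying rack), then a stepped pyramid roof. About 100 g, loose and upright (z up). The point is its centre, 44 mm above its foot. At the start it stands on pad4.
- pad1: Square cork pad, 64 x 64 x 4 mm, fixed on the drying rack; the bottle stands on it at the start, so it keeps showing the place the bottle came from. All four pads look alike. Origin: centre of its underside, 12 mm above the table.
- pad2: Square cork pad, 64 x 64 x 4 mm, fixed on the drying rack; the owl stands on it at the start, so it keeps showing the place the owl came from. All four pads look alike. Origin: centre of its underside, 12 mm above the table.
- pad3: Square cork pad, 64 x 64 x 4 mm, fixed on the drying rack; the doll stands on it at the start, so it keeps showing the place the doll came from. All four pads look alike. Origin: centre of its underside, 12 mm above the table.
- pad4: Square cork pad, 64 x 64 x 4 mm, fixed on the drying rack; the tower stands on it at the start, so it keeps showing the place the tower came from. All four pads look alike. Origin: centre of its underside, 12 mm above the table.
- drying_rack: Fixed low aluminium tray, 320 mm (y) x 84 mm (x), lips along its long edges 20 mm above the table. Four pads in a row along its y axis at y = -112.5, -37.5, 37.5, 112.5 mm (which is where varies), tops 16 mm above the table. Origin: centre of its underside, at table height. Its y axis points to the robot's left within 0.15 rad; it may be the nearer or the farther rack.
- stand: Painting stand: fixed dark wooden board, 320 mm (y) x 84 mm (x), top 16 mm above the table; empty at first. Thin partitions 30 mm above the table at y = -150, -75, 0, 75, 150 mm part four places centred at x = 0, y = -112.5, -37.5, 37.5, 112.5 mm, each with a grey disc. Origin: centre of its underside, at table height. Its y axis points to the robot's left within 0.15 rad.
There are look-alikes about, which are no part of the job. Leave any green or purple look-alike of the part that bears owl_mid alone. Leave any black look-alike of the part that bears bottle_mid alone.

How it is judged:
By the outcome, as a careful person would: the job done as asked, in the order asked, and still so for the second after the job is handed in, with the robot touching nothing.
It also fails if it takes over 102 s, if anything falls off the work surface, if the arm or the gripper's body presses on something with over 40 N, if the wrist force passes 120 N, or if a joint passes its speed limit or range.

## Working session

There is one attempt and no reset: what is moved stays moved. The work goes in short steps, Python scripts to look and compute and a tool call to move; the robot and the scene stay as the last step left them, time stands still between calls to the robot, and variables do not carry over. Pictures are saved under pics/ and viewed, at most 14 in all, crops included, and the job is handed in when it is done.

Besides the shell and the picture viewer there is one more tool, called in YAML: its name, and indented under it one key for each argument. drive_tool: Moves the arm, as the interface text tells. Its arguments: {"type":"object","properties":{"delta_pos":{"type":"array","items":{"type":"array","items":{"type":"number"}}},"angular":{"type":"array","items":{"type":"array","items":{"type":"number"}}},"fingers":{"type":"array","items":{"type":"number"}}},"required":["delta_pos","angular","fingers"]}

```bash
mkdir -p pics; cat > h.py <<'E'
from bench import env
import numpy as np, cv2
from scipy.spatial.transform import Rotation as Ro
def cloud(p):
    d=p["depth"]; h,w=d.shape; f=h/2/np.tan(np.radians(p["vertical_fov"])/2)
    v,u=np.mgrid[:h,:w]; c=np.stack([(u-p["cx"])/f*d,(v-p["cy"])/f*d,d],-1)
    X=(c-np.array(p["t"]))@np.array(p["R"]); X[d<=0]=np.nan; return X
def st():
    s=env.get_state(); R=Ro.from_rotvec(s["tcp_rot"]).as_matrix()
    print(round(s["time_s"],2),np.round(s["tcp_pos"],4),"rotvec",np.round(s["tcp_rot"],3),"q",np.round(s["joint_pos"],2),"w",round(s["gripper_width"],4)); print(np.round(R,3)); return s
E
python3 - <<'E'
from h import *
st()
for n in("scene","top"):
    p=env.grab_frame(n); cv2.imwrite(f"pics/{n}0.png",p["frame"])
    print(n,np.round(-np.array(p["R"]).T@np.array(p["t"]),3))
    for l in("bottle_mid","owl_mid","doll_mid","tower_mid","pad1","drying_rack","stand"):
        print(l,[(np.round(r["position"],3).tolist(),round(r["confidence"],2)) for r in env.place_of(p,l)][:6])
E
```

```text
0.0 [ 0.2503 -0.5991  0.3025] rotvec [-3.078e+00 -6.170e-01  1.000e-03] q [ 1.08  0.38  0.04  1.6  -0.02  1.16 -0.05] w 0.0853
[[ 0.923  0.386 -0.001]
 [ 0.386 -0.923  0.002]
 [-0.    -0.003 -1.   ]]
scene [ 0.943 -0.544  0.54 ]
bottle_mid [([0.621, -0.196, 0.049], 0.74), ([0.642, -0.095, 0.062], 0.68), ([0.642, -0.023, 0.011], 0.19)]
owl_mid [([0.749, -0.098, 0.042], 0.97), ([0.647, -0.023, 0.06], 0.95), ([0.774, 0.021, 0.046], 0.84)]
doll_mid [([0.651, 0.054, 0.058], 0.68), ([0.645, -0.024, 0.011], 0.67)]
tower_mid [([0.645, 0.129, 0.06], 0.71)]
pad1 [([0.644, -0.098, 0.014], 0.95), ([0.641, -0.024, 0.011], 0.79), ([0.65, 0.054, 0.012], 0.65), ([0.643, 0.126, 0.059], 0.63), ([0.65, 0.133, 0.013], 0.62)]
drying_rack [([0.644, 0.012, -0.003], 0.65), ([0.646, -0.025, 0.061], 0.25)]
stand [([0.45, 0.095, -0.004], 0.93)]
top [ 0.431 -0.024  0.84 ]
bottle_mid [([0.622, -0.195, 0.049], 0.89), ([0.645, -0.092, 0.065], 0.55), ([0.644, 0.016, -0.001], 0.48)]
owl_mid [([0.752, -0.1, 0.041], 0.96), ([0.645, -0.025, 0.058], 0.56)]
doll_mid [([0.648, 0.054, 0.059], 0.93)]
tower_mid [([0.646, 0.127, 0.058], 0.7)]
pad1 [([0.646, 0.052, 0.012], 0.75), ([0.643, -0.023, 0.01], 0.74), ([0.648, 0.124, 0.008], 0.66), ([0.646, -0.1, 0.012], 0.59)]
drying_rack [([0.645, 0.015, 0.002], 0.65)]
stand [([0.449, 0.096, 0.001], 0.87), ([0.647, -0.098, 0.012], 0.21)]
```

View pics/scene0.png

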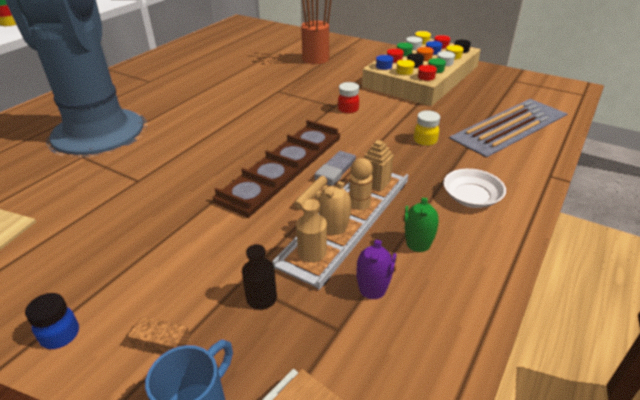

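View pics/top0.png

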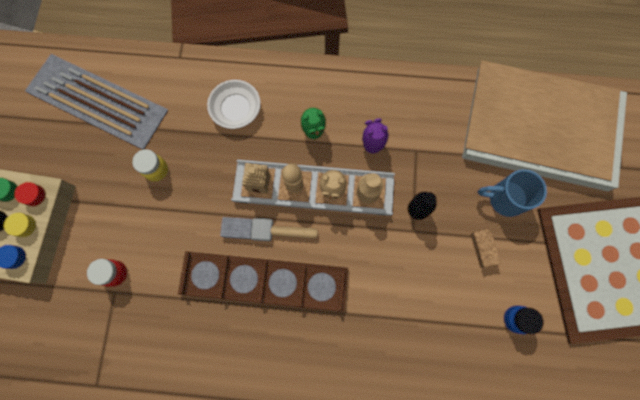

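The scene view shows the dark stand at about (280,165) and the rack at about (345,225). On the rack, from the robot's right to left, are the bottle (312,235), owl (333,208), doll (361,185) and tower (378,165). The black bottle and the purple and green owls stand around it. The top view shows the rack at (313,187), the stand at (264,283) and a scraper between them. Next I'll get precise fits from the depth images.

```bash
cat >> h.py <<'E'
from scipy.optimize import least_squares
def fit(P,c,r):
    P=P[np.hypot(*(P[:,:2]-c).T)<r+.012]
    s=least_squares(lambda q:np.hypot(*(P[:,:2]-q).T)-r,c,loss="soft_l1",f_scale=.002); return s.x,len(P),np.sqrt(np.mean(s.fun**2))
E
python3 - <<'E'
from h import *
ps=[env.grab_frame("top"),env.grab_frame("scene")]
C=[cloud(p) for p in ps]
for p,X in zip(ps,C):
    for l,c0,zr in(("stand",(.449,.096),(.005,.036)),("drying_rack",(.645,.014),(.004,.03))):
        for r in env.silhouettes(p,l)[:1]:
            Q=X[r["pixels"]]; Q=Q[(Q[:,2]>zr[0])&(Q[:,2]<zr[1])&(abs(Q[:,0]-c0[0])<.07)&(abs(Q[:,1]-c0[1])<.19)]
            (cx,cy),wh,a=cv2.minAreaRect((Q[:,:2]*1000).astype(np.float32))
            print(l,round(cx,1),round(cy,1),np.round(wh,1),round(a,2),len(Q),"zmed",np.round(np.percentile(Q[:,2],[10,50,90]),4))
    # discs on the stand: grey
    hsv=cv2.cvtColor(p["frame"],cv2.COLOR_BGR2HSV)
    m=((hsv[...,1]<70)&(hsv[...,2]>60)&(abs(X[...,0]-.449)<.06)&(abs(X[...,1]-.096)<.17)&(X[...,2]>.006)&(X[...,2]<.026)).astype(np.uint8)
    n,L,s,_=cv2.connectedComponentsWithStats(m)
    for i in range(1,n):
        if s[i,4]>80: print("disc",s[i,4],np.round(X[L==i].mean(0),4),np.ptp(X[L==i],axis=0).round(3))
O=dict(bottle=((.645,-.095),.023,(.03,.072)),owl=((.646,-.024),.026,(.05,.066)),doll=((.649,.054),.019,(.03,.072)),tower=((.645,.128),.021,(.03,.072)))
for n,(c,r,zr) in O.items():
    S=[]
    for X in C:
        Q=X.reshape(-1,3); Q=Q[(Q[:,2]>zr[0])&(Q[:,2]<zr[1])]; S.append(Q)
    if n!="tower":
        for k,Q in(("top",S[0]),("scene",S[1]),("both",np.vstack(S))):
            x,m,e=fit(Q,np.array(c),r); print(n,k,np.round(x,4),m,round(e,4))
    else:
        Q=np.vstack(S); Q=Q[np.max(abs(Q[:,:2]-c),1)<.036]
        def f(q):
            d=(Q[:,:2]-q[:2])@np.array([[np.cos(q[2]),-np.sin(q[2])],[np.sin(q[2]),np.cos(q[2])]]); return np.max(abs(d),1)-.021
        for a in(-.1,.1):
            s=least_squares(f,[*c,a],loss="soft_l1",f_scale=.002); print(n,np.round(s.x,4),len(Q),np.sqrt(np.mean(s.fun**2)).round(4))
    A=np.vstack([X.reshape(-1,3) for X in C]);A=A[np.hypot(*(A[:,:2]-c).T)<r]; print("  top z",np.nanpercentile(A[:,2],99).round(4))
E
```

```text
stand 453.3 94.3 [320.1  83.9] 89.47 7314 zmed [0.0148 0.0168 0.0265]
drying_rack 646.8 16.2 [ 85.9 320.5] 0.09 2432 zmed [0.0106 0.0131 0.0203]
disc 644 [0.454  0.2061 0.0166] [0.054 0.054 0.009]
disc 643 [0.4534 0.1308 0.0168] [0.055 0.054 0.008]
disc 646 [0.4528 0.0558 0.0168] [0.053 0.054 0.009]
disc 659 [ 0.4523 -0.0191  0.0168] [0.054 0.054 0.009]
stand 453.5 90.5 [319.1  86.6] 89.57 4429 zmed [0.0125 0.0152 0.0266]
drying_rack 638.3 16.8 [ 30.3 128.7] 16.24 122 zmed [0.016  0.0226 0.0288]
disc 214 [0.4524 0.2096 0.0149] [0.053 0.047 0.005]
disc 261 [0.4519 0.1335 0.0151] [0.053 0.047 0.005]
disc 320 [0.4512 0.0574 0.0151] [0.054 0.049 0.005]
disc 375 [ 0.4509 -0.0184  0.0152] [0.054 0.051 0.005]
bottle top [ 0.6444 -0.0934] 117 0.0003
bottle scene [ 0.6432 -0.0944] 603 0.0007
bottle both [ 0.6434 -0.0942] 720 0.0008
  top z 0.1139
owl top [ 0.6445 -0.0229] 21 0.0002
owl scene [ 0.6433 -0.0239] 240 0.0008
owl both [ 0.6435 -0.0238] 261 0.0008
  top z 0.0998
doll top [0.6498 0.055 ] 100 0.0004
doll scene [0.6489 0.0538] 432 0.001
doll both [0.6493 0.054 ] 532 0.001
  top z 0.1088
tower [ 0.6457  0.1259 -0.0539] 584 0.0009
tower [ 0.6457  0.1259 -0.0539] 584 0.0009
  top z 0.1054
```

drive_tool:
  delta_pos:
    - [33, -19, 4]
    - [35, -15, 4]
    - [36, -10, 4]
    - [37, -6, 4]
    - [38, -2, 4]
  angular:
    - [0, 0, -0.118]
    - [0, 0, -0.118]
    - [0, 0, -0.118]
    - [0, 0, -0.118]
    - [0, 0, -0.118]
  fingers: [1, 1, 1, 1, 1]

```text
time_s: 1.52
tcp_pos: [0.3668, -0.4487, 0.284]
tcp_rot: [2.763, 1.494, 0.0]
force: [0.8, -0.0, -0.9]
gripper_width: 0.0855
gripper_force: 0.0
```

drive_tool:
  delta_pos:
    - [38, 3, 4]
    - [37, 7, 4]
    - [36, 12, 4]
    - [34, 16, 4]
    - [32, 20, 4]
  angular:
    - [0, 0, -0.118]
    - [0, 0, -0.118]
    - [0, 0, -0.118]
    - [0, 0, -0.118]
    - [0, 0, -0.118]
  fingers: [1, 1, 1, 1, 1]

```text
time_s: 1.93
tcp_pos: [0.4837, -0.3, 0.2641]
tcp_rot: [2.209, 2.233, -0.0]
force: [0.1, -0.5, -0.2]
gripper_width: 0.0855
gripper_force: 0.0
```

```bash
cat >> h.py <<'E'
def to(x,y,z,yaw=0):
    "remaining shift in tool axes (mm) and turn about tool z to put tool y along world yaw"
    s=st(); R=Ro.from_rotvec(s["tcp_rot"]).as_matrix()
    Rt=np.array([[-np.sin(yaw),np.cos(yaw),0],[np.cos(yaw),np.sin(yaw),0],[0,0,-1]]).T
    Rt=np.column_stack([[-np.sin(yaw),np.cos(yaw),0],[np.cos(yaw),np.sin(yaw),0],[0,0,-1]])
    print("shift",np.round(R.T@(np.array([x,y,z])-s["tcp_pos"])*1e3,1),"in target axes",np.round(Rt.T@(np.array([x,y,z])-s["tcp_pos"])*1e3,1),"turn",np.round(Ro.from_matrix(R.T@Rt).as_rotvec(),3))
E
python3 -c "
from h import *
to(.6435,-.0942,.22)"
```

```text
1.93 [ 0.4837 -0.3     0.2641] rotvec [ 2.209  2.233 -0.   ] q [ 0.76  0.29 -0.32  1.82  0.11  1.04  0.41] w 0.0855
[[-0.011  1.     0.001]
 [ 1.     0.011 -0.001]
 [-0.001  0.001 -1.   ]]
shift [204.1 162.   44. ] in target axes [205.8 159.8  44.1] turn [0.001 0.001 0.011]
```

drive_tool:
  delta_pos:
    - [30, 24, 6]
    - [30, 24, 6]
    - [30, 24, 6]
    - [30, 24, 6]
    - [30, 24, 6]
  angular:
    - [0, 0, 0.011]
    - [0, 0, 0]
    - [0, 0, 0]
    - [0, 0, 0]
    - [0, 0, 0]
  fingers: [1, 1, 1, 1, 1]

```text
time_s: 2.35
tcp_pos: [0.6044, -0.1506, 0.2338]
tcp_rot: [2.228, 2.214, 0.0]
force: [0.5, 0.2, -0.2]
gripper_width: 0.0855
gripper_force: 0.0
```

drive_tool:
  delta_pos:
    - [30, 24, 6]
    - [22, 15, 6]
    - [4, 1, 2]
    - [0, 0, 0]
  angular:
    - [0, 0, 0]
    - [0, 0, 0]
    - [0, 0, 0]
    - [0, 0, 0]
  fingers: [1, 1, 1, 1]

```text
time_s: 2.68
tcp_pos: [0.6442, -0.092, 0.219]
tcp_rot: [-2.22, -2.22, -0.001]
force: [-0.9, 0.2, -0.2]
gripper_width: 0.0852
gripper_force: 0.0
```

```bash
python3 -c "
from h import *
to(.6435,-.0942,.118)"
```

```text
2.68 [ 0.6442 -0.092   0.219 ] rotvec [-2.22e+00 -2.22e+00 -1.00e-03] q [ 0.38  0.5  -0.39  1.65  0.21  1.04 -0.08] w 0.0852
[[ 0.     1.    -0.001]
 [ 1.    -0.     0.002]
 [ 0.002 -0.001 -1.   ]]
shift [ -2.5  -0.6 101. ] in target axes [ -2.2  -0.7 101. ] turn [-0.001 -0.002 -0.   ]
```

drive_tool:
  delta_pos:
    - [-2, -0.6, 30]
    - [0, 0, 30]
    - [0, 0, 25]
    - [0, 0, 12]
    - [0, 0, 4]
  angular:
    - [0, 0, 0]
    - [0, 0, 0]
    - [0, 0, 0]
    - [0, 0, 0]
    - [0, 0, 0]
  fingers: [1, 1, 1, 1, 1]

```text
time_s: 3.1
tcp_pos: [0.6404, -0.1006, 0.116]
tcp_rot: [-2.229, -2.209, 0.008]
force: [-0.5, -0.2, 0.4]
gripper_width: 0.0851
gripper_force: 0.0
```

drive_tool:
  delta_pos:
    - [0, 0, 0]
    - [0, 0, 0]
    - [0, 0, 0]
    - [0, 0, 0]
    - [0, 0, 0]
  angular:
    - [0, 0, 0]
    - [0, 0, 0]
    - [0, 0, 0]
    - [0, 0, 0]
    - [0, 0, 0]
  fingers: [0.4, 0, 0, 0, 0]

```text
time_s: 3.52
tcp_pos: [0.645, -0.0983, 0.1216]
tcp_rot: [2.225, 2.212, 0.005]
force: [-0.0, 0.0, 3.9]
gripper_width: 0.0444
gripper_force: 61.8
```

drive_tool:
  delta_pos:
    - [0, 0, 0]
    - [0, 0, 0]
  angular:
    - [0, 0, 0]
    - [0, 0, 0]
  fingers: [0, 0]

```text
time_s: 3.68
tcp_pos: [0.645, -0.0982, 0.1215]
tcp_rot: [2.225, 2.212, 0.004]
force: [-0.0, -0.5, 7.0]
gripper_width: 0.0439
gripper_force: 61.8
```

```bash
python3 - <<'E'
from h import *
to(.6435,-.0942,.118)
s=env.get_state();print(np.round(s["force"],1),np.round(s["ft_torque"],2),s["gripper_force"])
p=env.grab_frame("scene");i=p["frame"][120:300,220:440];cv2.imwrite("pics/g1.png",cv2.resize(i,None,fx=3,fy=3))
E
```

```text
3.68 [ 0.645  -0.0982  0.1215] rotvec [2.225 2.212 0.004] q [ 0.36  0.62 -0.35  1.7   0.27  0.87 -0.11] w 0.0439
[[ 0.006  1.     0.005]
 [ 1.    -0.006 -0.001]
 [-0.001  0.005 -1.   ]]
shift [ 4.  -1.6  3.5] in target axes [ 4.  -1.5  3.5] turn [ 0.005  0.001 -0.006]
[-0.  -0.5  7. ] [-0.05  0.07  0.02] 61.81741245556623
```

View pics/g1.png

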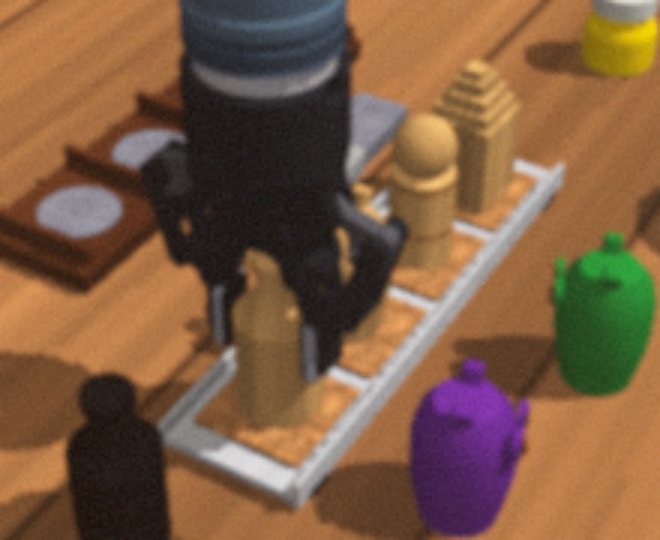

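drive_tool:
  delta_pos:
    - [0, 0, -8]
    - [0, 0, -20]
    - [0, 0, -25]
    - [0, 0, -30]
    - [0, 0, -30]
  angular:
    - [0, 0, 0]
    - [0, 0, 0]
    - [0, 0, 0]
    - [0, 0, 0]
    - [0, 0, 0]
  fingers: [0, 0, 0, 0, 0]

```text
time_s: 4.15
tcp_pos: [0.6419, -0.0979, 0.2321]
tcp_rot: [-2.226, -2.214, 0.003]
force: [0.1, -0.3, -0.3]
gripper_width: 0.0445
gripper_force: 61.3
```

drive_tool:
  delta_pos:
    - [10, -6, -15]
    - [25, -16, 0]
    - [30, -19, 0]
    - [30, -19, 0]
    - [30, -19, 0]
  angular:
    - [0, 0, 0]
    - [0, 0, 0]
    - [0, 0, 0]
    - [0, 0, 0]
    - [0, 0, 0]
  fingers: [0, 0, 0, 0, 0]

```text
time_s: 4.57
tcp_pos: [0.5634, 0.0284, 0.247]
tcp_rot: [-2.228, -2.214, 0.001]
force: [-0.6, 0.7, 0.2]
gripper_width: 0.0442
gripper_force: 61.3
```

```bash
python3 -c "
from h import *
to(.4525,.203,.25)"
```

```text
4.57 [0.5634 0.0284 0.247 ] rotvec [-2.228e+00 -2.214e+00  1.000e-03] q [ 0.27  0.32 -0.46  1.84  0.17  1.02 -0.27] w 0.0442
[[ 0.007  1.    -0.001]
 [ 1.    -0.007 -0.   ]
 [-0.    -0.001 -1.   ]]
shift [ 173.8 -112.    -3. ] in target axes [ 174.6 -110.9   -3. ] turn [-0.001  0.    -0.007]
```

drive_tool:
  delta_pos:
    - [30, -19, 0]
    - [30, -19, 0]
    - [30, -19, 0]
    - [30, -19, 0]
    - [28, -18, 0]
  angular:
    - [0, 0, -0.007]
    - [0, 0, 0]
    - [0, 0, 0]
    - [0, 0, 0]
    - [0, 0, 0]
  fingers: [0, 0, 0, 0, 0]

```text
time_s: 4.98
tcp_pos: [0.4689, 0.177, 0.247]
tcp_rot: [-2.219, -2.224, 0.001]
force: [1.2, 0.3, -1.2]
gripper_width: 0.0438
gripper_force: 61.3
```

drive_tool:
  delta_pos:
    - [20, -13, 10]
    - [6, -4, 20]
    - [0, 0, 20]
    - [0, 0, 15]
  angular:
    - [0, 0, 0]
    - [0, 0, 0]
    - [0, 0, 0]
    - [0, 0, 0]
  fingers: [0, 0, 0, 0]

```text
time_s: 5.32
tcp_pos: [0.4522, 0.2022, 0.1809]
tcp_rot: [-2.217, -2.226, 0.002]
force: [0.2, -0.5, -0.3]
gripper_width: 0.044
gripper_force: 61.3
```

```bash
cat >> h.py <<'E'
def held(r,c0,zr):
    "fit the held round blank, from both cameras, in the z band"
    s=env.get_state(); 
    for n in("top","scene"):
        Q=cloud(env.grab_frame(n)).reshape(-1,3); Q=Q[(Q[:,2]>zr[0])&(Q[:,2]<zr[1])]
        B=Q[np.hypot(*(Q[:,:2]-c0).T)<r+.012]
        if len(B)>15: print(n,*fit(Q,np.array(c0),r),"zmin",np.percentile(B[:,2],1))
E
python3 - <<'E'
from h import *
to(.4525,.203,.122)
z=env.get_state()["tcp_pos"]
held(.023,(z[0],z[1]+.004),(z[2]-.097,z[2]-.078))
E
```

```text
5.32 [0.4522 0.2022 0.1809] rotvec [-2.217e+00 -2.226e+00  2.000e-03] q [ 0.01  0.31 -0.57  2.04  0.22  0.85 -0.68] w 0.044
[[-0.004  1.    -0.001]
 [ 1.     0.004 -0.001]
 [-0.001 -0.001 -1.   ]]
shift [ 0.9  0.4 58.9] in target axes [ 0.8  0.3 58.9] turn [-0.001  0.001  0.004]
top [0.45288832 0.20720803] 74 0.000268607093572838 zmin 0.0843950363915894
scene [0.45048929 0.20417225] 182 0.001313995115528613 zmin 0.0840431826412076
```

drive_tool:
  delta_pos:
    - [1.5, 0.4, 10]
    - [0, 0, 20]
    - [0, 0, 15]
    - [0, 0, 8]
    - [0, 0, 3]
  angular:
    - [0, 0, 0.004]
    - [0, 0, 0]
    - [0, 0, 0]
    - [0, 0, 0]
    - [0, 0, 0]
  fingers: [0, 0, 0, 0, 0]

```text
time_s: 5.83
tcp_pos: [0.454, 0.2025, 0.1251]
tcp_rot: [-2.225, -2.217, 0.002]
force: [0.3, -0.6, -0.6]
gripper_width: 0.0443
gripper_force: 61.4
```

drive_tool:
  delta_pos:
    - [0, 0, 1]
    - [0, 0, 1]
    - [0, 0, 0]
  angular:
    - [0, 0, 0]
    - [0, 0, 0]
    - [0, 0, 0]
  fingers: [0, 0, 0]

```text
time_s: 6.08
tcp_pos: [0.455, 0.2033, 0.1247]
tcp_rot: [2.224, 2.217, 0.003]
force: [0.3, -0.3, -1.0]
gripper_width: 0.0445
gripper_force: 61.4
```

drive_tool:
  delta_pos:
    - [0, 0, 1]
    - [0, 0, 1]
    - [0, 0, 0]
  angular:
    - [0, 0, 0]
    - [0, 0, 0]
    - [0, 0, 0]
  fingers: [0, 0, 0]

```text
time_s: 6.33
tcp_pos: [0.4545, 0.203, 0.1222]
tcp_rot: [2.225, 2.218, 0.001]
force: [-0.5, 0.1, -1.7]
gripper_width: 0.0441
gripper_force: 61.4
```

```bash
python3 - <<'E'
from h import *
to(.4525,.203,.122)
z=env.get_state(); print(z["force"])
z=z["tcp_pos"]
held(.023,(z[0],z[1]+.004),(.03,.043))
E
```

```text
6.33 [0.4545 0.203  0.1222] rotvec [2.225e+00 2.218e+00 1.000e-03] q [-0.03  0.41 -0.53  2.07  0.3   0.74 -0.76] w 0.0441
[[ 0.003  1.     0.001]
 [ 1.    -0.003  0.   ]
 [ 0.     0.001 -1.   ]]
shift [ 0.  -2.   0.2] in target axes [ 0.  -2.   0.2] turn [ 0.001 -0.    -0.003]
[-0.48202296  0.08530698 -1.6634101 ]
top [0.45541773 0.20820268] 42 0.0003177967269818698 zmin 0.030420737388733715
scene [0.45489488 0.2066469 ] 114 0.001264016384098541 zmin 0.030104274096706893
```

Shift x by −2 mm, then lower until it makes contact.

drive_tool:
  delta_pos:
    - [0, -2, 0.5]
    - [0, 0, 1]
    - [0, 0, 0]
  angular:
    - [0, 0, 0]
    - [0, 0, 0]
    - [0, 0, 0]
  fingers: [0, 0, 0]

```text
time_s: 6.68
tcp_pos: [0.4525, 0.2031, 0.1215]
tcp_rot: [2.224, 2.218, -0.0]
force: [-2.7, -0.7, 6.2]
gripper_width: 0.0443
gripper_force: 62.1
```

drive_tool:
  delta_pos:
    - [0, 0, 1]
    - [0, 0, 0]
  angular:
    - [0, 0, 0]
    - [0, 0, 0]
  fingers: [0, 0]

```text
time_s: 6.85
tcp_pos: [0.4525, 0.2032, 0.1215]
tcp_rot: [2.224, 2.217, -0.002]
force: [-4.3, -2.7, 14.6]
gripper_width: 0.0442
gripper_force: 63.0
```

drive_tool:
  delta_pos:
    - [0, 0, -2]
    - [0, 0, 0]
    - [0, 0, 0]
    - [0, 0, 0]
    - [0, 0, 0]
  angular:
    - [0, 0, 0]
    - [0, 0, 0]
    - [0, 0, 0]
    - [0, 0, 0]
    - [0, 0, 0]
  fingers: [0, 0.6, 1, 1, 1]

```text
time_s: 7.27
tcp_pos: [0.4521, 0.2028, 0.1211]
tcp_rot: [-2.225, -2.218, 0.001]
force: [-0.7, 0.7, 0.6]
gripper_width: 0.0842
gripper_force: 0.0
```

drive_tool:
  delta_pos:
    - [0, 0, -10]
    - [0, 0, -20]
    - [0, 0, -30]
    - [0, 0, -30]
    - [0, 0, -30]
  angular:
    - [0, 0, 0]
    - [0, 0, 0]
    - [0, 0, 0]
    - [0, 0, 0]
    - [0, 0, 0]
  fingers: [1, 1, 1, 1, 1]

```text
time_s: 7.68
tcp_pos: [0.4518, 0.203, 0.2429]
tcp_rot: [-2.224, -2.218, 0.001]
force: [0.5, -0.2, 1.2]
gripper_width: 0.0857
gripper_force: 0.0
```

```bash
python3 - <<'E'
from h import *
to(.6435,-.0238,.22,-np.pi/2)
held(.023,(.4525,.207),(.032,.072))
E
```

```text
7.68 [0.4518 0.203  0.2429] rotvec [-2.224e+00 -2.218e+00  1.000e-03] q [ 0.05  0.21 -0.6   2.    0.14  0.97 -0.63] w 0.0857
[[ 0.002  1.    -0.001]
 [ 1.    -0.002  0.   ]
 [ 0.    -0.001 -1.   ]]
shift [-226.3  192.3   22.7] in target axes [191.7 226.8  22.9] turn [-1.000e-03  1.000e-03  1.568e+00]
top [0.45365597 0.20846588] 140 0.0003063461927059793 zmin 0.033533752411947185
scene [0.45288854 0.20725756] 372 0.0013146109307510697 zmin 0.03233308309920088
```

drive_tool:
  delta_pos:
    - [-17, 15, 0]
    - [-15, 17, 0]
    - [-13, 18, 0]
    - [-11, 20, 0]
    - [-9, 21, 0]
  angular:
    - [0, 0, 0.12]
    - [0, 0, 0.12]
    - [0, 0, 0.12]
    - [0, 0, 0.12]
    - [0, 0, 0.12]
  fingers: [0.8, 0.8, 0.8, 0.8, 0.8]

```text
time_s: 8.2
tcp_pos: [0.526, 0.116, 0.2412]
tcp_rot: [-2.785, -1.454, 0.001]
force: [0.1, -0.7, 0.2]
gripper_width: 0.0681
gripper_force: 0.0
```

drive_tool:
  delta_pos:
    - [-6, 22, 0]
    - [-3, 22, 0]
    - [-1, 23, 0]
    - [2, 23, 0]
    - [5, 22, 0]
  angular:
    - [0, 0, 0.12]
    - [0, 0, 0.12]
    - [0, 0, 0.12]
    - [0, 0, 0.12]
    - [0, 0, 0.12]
  fingers: [0.8, 0.8, 0.8, 0.8, 0.8]

```text
time_s: 8.62
tcp_pos: [0.5993, 0.0289, 0.2409]
tcp_rot: [-3.09, -0.565, 0.002]
force: [0.8, 0.1, 0.2]
gripper_width: 0.0686
gripper_force: 0.0
```

drive_tool:
  delta_pos:
    - [7, 22, 5]
    - [10, 20, 5]
    - [12, 19, 5]
    - [0, 0, 5]
    - [0, 0, 0]
  angular:
    - [0, 0, 0.12]
    - [0, 0, 0.12]
    - [0, 0, 0.12]
    - [0, 0, 0.008]
    - [0, 0, 0]
  fingers: [0.8, 0.8, 0.8, 0.8, 0.8]

```text
time_s: 9.03
tcp_pos: [0.6418, -0.0243, 0.2194]
tcp_rot: [3.141, -0.004, -0.005]
force: [0.5, 0.1, -0.6]
gripper_width: 0.0683
gripper_force: 0.0
```

```bash
python3 - <<'E'
from h import *
to(.6435,-.0238,.109,-np.pi/2)
held(.026,(.6435,-.0238),(.048,.068))
E
```

```text
9.03 [ 0.6418 -0.0243  0.2194] rotvec [ 3.141 -0.004 -0.005] q [ 0.12  0.46 -0.19  1.68  0.1   1.02 -1.68] w 0.0683
[[ 1.    -0.003 -0.003]
 [-0.003 -1.    -0.001]
 [-0.003  0.001 -1.   ]]
shift [  2.1  -0.5 110.4] in target axes [  1.7  -0.5 110.4] turn [ 0.001  0.003 -0.003]
scene [ 0.64333329 -0.02393761] 323 0.0008595622197898193 zmin 0.04831327754594949
```

drive_tool:
  delta_pos:
    - [2, -0.5, 15]
    - [0, 0, 20]
    - [0, 0, 20]
    - [0, 0, 15]
    - [0, 0, 0]
  angular:
    - [0, 0.003, 0]
    - [0, 0, 0]
    - [0, 0, 0]
    - [0, 0, 0]
    - [0, 0, 0]
  fingers: [0.8, 0.8, 0.8, 0.8, 0.8]

```text
time_s: 9.55
tcp_pos: [0.6414, -0.0198, 0.1479]
tcp_rot: [-3.14, -0.005, 0.007]
force: [-1.2, -0.3, -0.1]
gripper_width: 0.0682
gripper_force: 0.0
```

```bash
python3 - <<'E'
from h import *
to(.6435,-.0238,.109,-np.pi/2)
E
```

```text
9.55 [ 0.6414 -0.0198  0.1479] rotvec [-3.14  -0.005  0.007] q [ 0.11  0.55 -0.19  1.72  0.12  0.89 -1.69] w 0.0682
[[ 1.     0.003 -0.005]
 [ 0.003 -1.     0.001]
 [-0.005 -0.001 -1.   ]]
shift [ 2.3  4.1 38.9] in target axes [ 2.1  4.  38.9] turn [-0.001  0.005  0.003]
```

drive_tool:
  delta_pos:
    - [2, 4, 0]
    - [0, 0, 12]
    - [0, 0, 12]
    - [0, 0, 8]
    - [0, 0, 0]
  angular:
    - [0, 0.005, 0]
    - [0, 0, 0]
    - [0, 0, 0]
    - [0, 0, 0]
    - [0, 0, 0]
  fingers: [0.8, 0.8, 0.8, 0.8, 0.8]

```text
time_s: 9.97
tcp_pos: [0.646, -0.0261, 0.1177]
tcp_rot: [3.141, -0.001, 0.009]
force: [-0.8, 0.3, 0.5]
gripper_width: 0.068
gripper_force: 0.0
```

```bash
python3 - <<'E'
from h import *
to(.6435,-.0238,.109,-np.pi/2)
held(.026,(.6435,-.0238),(.048,.068))
E
```

```text
9.97 [ 0.646  -0.0261  0.1177] rotvec [ 3.141e+00 -1.000e-03  9.000e-03] q [ 0.11  0.59 -0.18  1.72  0.13  0.83 -1.69] w 0.068
[[ 1.    -0.     0.006]
 [-0.    -1.    -0.   ]
 [ 0.006  0.    -1.   ]]
shift [-2.5 -2.3  8.6] in target axes [-2.5 -2.3  8.7] turn [ 0.    -0.006 -0.   ]
scene [ 0.64437515 -0.02247946] 215 0.0027183056399504245 zmin 0.048268573751813246
```

drive_tool:
  delta_pos:
    - [-1.5, -2, 5]
    - [0, 0, 3]
    - [0, 0, 0]
    - [0, 0, 0]
    - [0, 0, 0]
  angular:
    - [0, -0.003, 0]
    - [0, 0, 0]
    - [0, 0, 0]
    - [0, 0, 0]
    - [0, 0, 0]
  fingers: [0.8, 0.8, 0.8, 0.3, 0]

```text
time_s: 10.48
tcp_pos: [0.6457, -0.0235, 0.112]
tcp_rot: [-3.141, -0.0, -0.009]
force: [0.0, 0.0, -0.4]
gripper_width: 0.0504
gripper_force: 62.2
```

drive_tool:
  delta_pos:
    - [0, 0, 0]
    - [0, 0, 0]
    - [0, 0, 0]
    - [0, 0, 0]
  angular:
    - [0, 0, 0]
    - [0, 0, 0]
    - [0, 0, 0]
    - [0, 0, 0]
  fingers: [0, 0, 0, 0]

```text
time_s: 10.82
tcp_pos: [0.6458, -0.0234, 0.1118]
tcp_rot: [-3.141, -0.0, -0.009]
force: [0.8, 0.1, 4.3]
gripper_width: 0.0503
gripper_force: 62.6
```

```bash
python3 - <<'E'
from h import *
to(.6435,-.0238,.109,-np.pi/2)
p=env.grab_frame("scene");i=p["frame"][120:300,220:440];cv2.imwrite("pics/g2.png",cv2.resize(i,None,fx=3,fy=3))
E
```

```text
10.82 [ 0.6458 -0.0234  0.1118] rotvec [-3.141 -0.    -0.009] q [ 0.11  0.6  -0.18  1.72  0.13  0.82 -1.7 ] w 0.0503
[[ 1.     0.     0.006]
 [ 0.    -1.     0.   ]
 [ 0.006 -0.    -1.   ]]
shift [-2.3  0.4  2.8] in target axes [-2.3  0.4  2.8] turn [-0.    -0.006  0.   ]
```

View pics/g2.png

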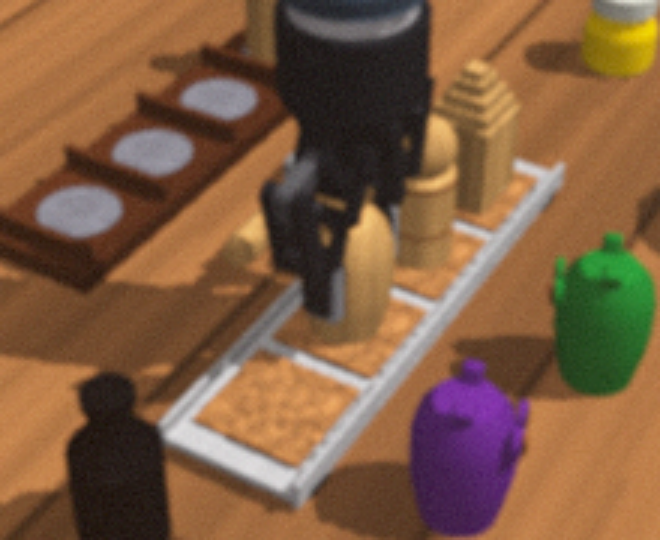

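drive_tool:
  delta_pos:
    - [0, 0, -8]
    - [0, 0, -20]
    - [0, 0, -25]
    - [0, 0, -30]
    - [0, 0, -30]
  angular:
    - [0, 0, 0]
    - [0, 0, 0]
    - [0, 0, 0]
    - [0, 0, 0]
    - [0, 0, 0]
  fingers: [0, 0, 0, 0, 0]

```text
time_s: 11.28
tcp_pos: [0.6432, -0.0239, 0.2237]
tcp_rot: [3.142, -0.0, 0.001]
force: [0.5, 0.2, -0.6]
gripper_width: 0.0501
gripper_force: 62.4
```

drive_tool:
  delta_pos:
    - [-10, -8, -15]
    - [-24, -20, 0]
    - [-24, -20, 0]
    - [-24, -20, 0]
    - [-24, -20, 0]
  angular:
    - [0, 0, 0]
    - [0, 0, 0]
    - [0, 0, 0]
    - [0, 0, 0]
    - [0, 0, 0]
  fingers: [0, 0, 0, 0, 0]

```text
time_s: 11.7
tcp_pos: [0.5367, 0.0646, 0.2382]
tcp_rot: [3.141, -0.001, 0.005]
force: [-0.1, 0.2, -0.6]
gripper_width: 0.0503
gripper_force: 62.4
```

drive_tool:
  delta_pos:
    - [-24, -20, 0]
    - [-24, -20, 0]
    - [-24, -20, 0]
    - [-10, -8, 0]
    - [0, 0, 0]
  angular:
    - [0, 0, 0]
    - [0, 0, 0]
    - [0, 0, 0]
    - [0, 0, 0]
    - [0, 0, 0]
  fingers: [0, 0, 0, 0, 0]

```text
time_s: 12.12
tcp_pos: [0.4532, 0.1346, 0.2377]
tcp_rot: [3.141, 0.01, 0.003]
force: [0.3, -0.5, -1.5]
gripper_width: 0.0502
gripper_force: 62.4
```

```bash
python3 - <<'E'
from h import *
to(.455,.132,.112,-np.pi/2)
z=env.get_state()["tcp_pos"]
held(.026,(z[0]-.0023,z[1]),(z[2]-.064,z[2]-.044))
E
```

```text
12.12 [0.4532 0.1346 0.2377] rotvec [3.141e+00 1.000e-02 3.000e-03] q [-0.07  0.14 -0.33  2.06  0.06  0.94 -1.99] w 0.0502
[[ 1.     0.006  0.002]
 [ 0.006 -1.    -0.001]
 [ 0.002  0.001 -1.   ]]
shift [  1.5   2.6 125.7] in target axes [  1.8   2.6 125.7] turn [ 0.001 -0.002  0.006]
top [0.45157958 0.13581829] 31 0.0006053375118260649 zmin 0.1743916098455531
scene [0.45342617 0.13134779] 233 0.0038923211631880805 zmin 0.17404615319452474
```

drive_tool:
  delta_pos:
    - [1.5, 2, 20]
    - [0, 0, 25]
    - [0, 0, 25]
    - [0, 0, 20]
    - [0, 0, 15]
  angular:
    - [0, 0, 0.006]
    - [0, 0, 0]
    - [0, 0, 0]
    - [0, 0, 0]
    - [0, 0, 0]
  fingers: [0, 0, 0, 0, 0]

```text
time_s: 12.63
tcp_pos: [0.4596, 0.1279, 0.1314]
tcp_rot: [3.14, -0.015, 0.005]
force: [-0.1, -0.8, -0.7]
gripper_width: 0.0501
gripper_force: 62.4
```

drive_tool:
  delta_pos:
    - [0, 0, 8]
    - [0, 0, 4]
    - [0, 0, 0]
  angular:
    - [0, 0, 0]
    - [0, 0, 0]
    - [0, 0, 0]
  fingers: [0, 0, 0]

```text
time_s: 12.88
tcp_pos: [0.4595, 0.1292, 0.1208]
tcp_rot: [3.141, -0.013, 0.006]
force: [-0.3, 0.7, -1.2]
gripper_width: 0.0505
gripper_force: 62.4
```

```bash
python3 - <<'E'
from h import *
to(.455,.132,.112,-np.pi/2)
z=env.get_state()["tcp_pos"]
held(.026,(z[0]-.0023,z[1]),(z[2]-.064,z[2]-.044))
E
```

```text
12.88 [0.4595 0.1292 0.1208] rotvec [ 3.141 -0.013  0.006] q [-0.1   0.34 -0.29  2.13  0.16  0.69 -2.07] w 0.0505
[[ 1.    -0.008  0.004]
 [-0.008 -1.    -0.001]
 [ 0.004  0.001 -1.   ]]
shift [-4.5 -2.7  8.8] in target axes [-4.5 -2.8  8.8] turn [ 0.001 -0.004 -0.008]
scene [0.45723415 0.12533619] 206 0.004044039089272424 zmin 0.057035376302548416
```

drive_tool:
  delta_pos:
    - [-4, -2.5, 0]
    - [0, 0, 3]
    - [0, 0, 2]
    - [0, 0, 0]
  angular:
    - [0, -0.004, -0.008]
    - [0, 0, 0]
    - [0, 0, 0]
    - [0, 0, 0]
  fingers: [0, 0, 0, 0]

```text
time_s: 13.32
tcp_pos: [0.4548, 0.1328, 0.1164]
tcp_rot: [3.142, 0.004, 0.002]
force: [-0.6, 0.1, -1.3]
gripper_width: 0.05
gripper_force: 62.4
```

```bash
python3 - <<'E'
from h import *
to(.455,.132,.112,-np.pi/2)
p=env.grab_frame("top");i=p["frame"][220:330,160:370];cv2.imwrite("pics/g3.png",cv2.resize(i,None,fx=3,fy=3))
E
```

```text
13.32 [0.4548 0.1328 0.1164] rotvec [3.142e+00 4.000e-03 2.000e-03] q [-0.1   0.35 -0.3   2.13  0.16  0.68 -2.08] w 0.05
[[ 1.     0.002  0.001]
 [ 0.002 -1.    -0.   ]
 [ 0.001  0.    -1.   ]]
shift [0.2 0.8 4.4] in target axes [0.2 0.8 4.4] turn [ 0.    -0.001  0.002]
```

View pics/g3.png

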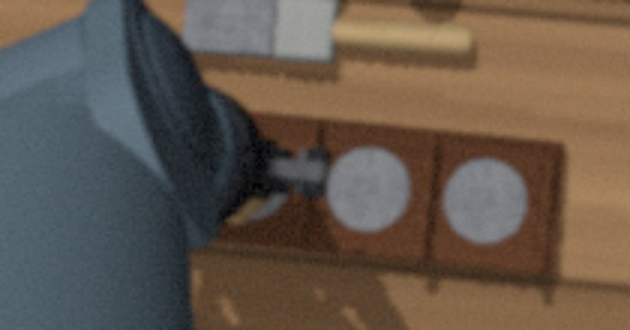

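The arm hides the owl at about (240,210) in the crop. The right finger is over the partition, and the other two discs are free. I'll lower until it makes contact.

drive_tool:
  delta_pos:
    - [0, 0.5, 2]
    - [0, 0, 1]
    - [0, 0, 1]
    - [0, 0, 1]
    - [0, 0, 0]
  angular:
    - [0, 0, 0]
    - [0, 0, 0]
    - [0, 0, 0]
    - [0, 0, 0]
    - [0, 0, 0]
  fingers: [0, 0, 0, 0, 0]

```text
time_s: 13.78
tcp_pos: [0.455, 0.1322, 0.1118]
tcp_rot: [3.141, 0.003, 0.001]
force: [-2.2, -0.8, 3.8]
gripper_width: 0.0503
gripper_force: 62.8
```

drive_tool:
  delta_pos:
    - [0, 0, 0]
    - [0, 0, 0]
  angular:
    - [0, 0, 0]
    - [0, 0, 0]
  fingers: [0, 0]

```text
time_s: 13.95
tcp_pos: [0.455, 0.1322, 0.1117]
tcp_rot: [3.141, 0.003, 0.001]
force: [-1.5, -0.5, 5.0]
gripper_width: 0.0506
gripper_force: 62.8
```

drive_tool:
  delta_pos:
    - [0, 0, -0.5]
    - [0, 0, 0]
    - [0, 0, 0]
    - [0, 0, 0]
    - [0, 0, 0]
  angular:
    - [0, 0, 0]
    - [0, 0, 0]
    - [0, 0, 0]
    - [0, 0, 0]
    - [0, 0, 0]
  fingers: [0.65, 0.74, 0.74, 0.74, 0.74]

```text
time_s: 14.37
tcp_pos: [0.455, 0.1323, 0.1118]
tcp_rot: [-3.141, -0.003, -0.002]
force: [-0.5, -0.7, 1.1]
gripper_width: 0.0628
gripper_force: 0.0
```

drive_tool:
  delta_pos:
    - [0, 0, -10]
    - [0, 0, -20]
    - [0, 0, -30]
    - [0, 0, -30]
    - [0, 0, -30]
  angular:
    - [0, 0, 0]
    - [0, 0, 0]
    - [0, 0, 0]
    - [0, 0, 0]
    - [0, 0, 0]
  fingers: [0.74, 0.74, 0.74, 0.74, 0.74]

```text
time_s: 14.78
tcp_pos: [0.4544, 0.1324, 0.2337]
tcp_rot: [-3.141, -0.004, -0.001]
force: [-0.0, 0.2, -0.2]
gripper_width: 0.0632
gripper_force: 0.0
```

```bash
python3 - <<'E'
from h import *
to(.6493,.054,.23,0)
held(.026,(.4525,.132),(.048,.068))
E
```

```text
14.78 [0.4544 0.1324 0.2337] rotvec [-3.141e+00 -4.000e-03 -1.000e-03] q [-0.06  0.15 -0.33  2.06  0.06  0.93 -1.99] w 0.0632
[[ 1.     0.002  0.001]
 [ 0.002 -1.     0.   ]
 [ 0.001 -0.    -1.   ]]
shift [194.7  78.8   3.8] in target axes [-78.4 194.9   3.7] turn [ 0.000e+00 -1.000e-03 -1.568e+00]
top [0.45279396 0.13366431] 20 0.000755511488503296 zmin 0.04980226449142289
scene [0.45276869 0.13217541] 229 0.0012257209474714347 zmin 0.04833781049207792
```

drive_tool:
  delta_pos:
    - [20, 8, 0]
    - [30, 12, 0]
    - [30, 12, 0]
    - [30, 12, 0]
    - [30, 12, 0]
  angular:
    - [0, 0, 0]
    - [0, 0, 0]
    - [0, 0, 0]
    - [0, 0, 0]
    - [0, 0, 0]
  fingers: [0.64, 0.64, 0.64, 0.64, 0.64]

```text
time_s: 15.3
tcp_pos: [0.5958, 0.0759, 0.2319]
tcp_rot: [3.142, 0.004, 0.001]
force: [0.4, -0.5, 0.7]
gripper_width: 0.0545
gripper_force: 0.0
```

drive_tool:
  delta_pos:
    - [30, 12, 0]
    - [20, 8, 5]
    - [5, 2, 15]
    - [0, 0, 15]
    - [0, 0, 0]
  angular:
    - [0, 0, 0]
    - [0, 0, 0]
    - [0, 0, 0]
    - [0, 0, 0]
    - [0, 0, 0]
  fingers: [0.64, 0.64, 0.64, 0.64, 0.64]

```text
time_s: 15.72
tcp_pos: [0.6468, 0.0543, 0.1922]
tcp_rot: [3.141, 0.003, -0.013]
force: [-1.9, 0.7, -1.1]
gripper_width: 0.0545
gripper_force: 0.0
```

```bash
python3 - <<'E'
from h import *
to(.6493,.054,.115,-np.pi/2)
held(.019,(.6493,.054),(.03,.072))
E
```

```text
15.72 [0.6468 0.0543 0.1922] rotvec [ 3.141e+00  3.000e-03 -1.300e-02] q [ 0.03  0.51 -0.23  1.67  0.13  0.98 -1.81] w 0.0545
[[ 1.     0.002 -0.008]
 [ 0.002 -1.    -0.   ]
 [-0.008  0.    -1.   ]]
shift [ 3.1  0.3 77.2] in target axes [ 2.5  0.3 77.2] turn [0.    0.008 0.002]
scene [0.64881732 0.05377845] 426 0.0009593265390803339 zmin 0.0305932416835766
```

drive_tool:
  delta_pos:
    - [2, 0, 10]
    - [0, 0, 14]
    - [0, 0, 14]
    - [0, 0, 6]
    - [0, 0, 0]
  angular:
    - [0, 0.008, 0.002]
    - [0, 0, 0]
    - [0, 0, 0]
    - [0, 0, 0]
    - [0, 0, 0]
  fingers: [0.64, 0.64, 0.64, 0.64, 0.64]

```text
time_s: 16.23
tcp_pos: [0.6502, 0.0544, 0.1499]
tcp_rot: [3.141, 0.0, 0.005]
force: [-0.0, 0.6, 0.9]
gripper_width: 0.0546
gripper_force: 0.0
```

```bash
python3 - <<'E'
from h import *
to(.6493,.054,.115,-np.pi/2)
E
```

```text
16.23 [0.6502 0.0544 0.1499] rotvec [3.141 0.    0.005] q [ 0.02  0.56 -0.22  1.69  0.15  0.9  -1.83] w 0.0546
[[ 1.     0.     0.003]
 [ 0.    -1.    -0.001]
 [ 0.003  0.001 -1.   ]]
shift [-1.   0.3 34.9] in target axes [-0.9  0.4 34.9] turn [ 0.001 -0.003  0.   ]
```

drive_tool:
  delta_pos:
    - [-0.5, 0, 10]
    - [0, 0, 12]
    - [0, 0, 9]
    - [0, 0, 4]
    - [0, 0, 0]
  angular:
    - [0, 0, 0]
    - [0, 0, 0]
    - [0, 0, 0]
    - [0, 0, 0]
    - [0, 0, 0]
  fingers: [0.64, 0.64, 0.64, 0.64, 0.64]

```text
time_s: 16.65
tcp_pos: [0.651, 0.0544, 0.1161]
tcp_rot: [3.141, -0.0, 0.009]
force: [-0.2, -0.5, -0.2]
gripper_width: 0.0547
gripper_force: 0.0
```

drive_tool:
  delta_pos:
    - [0, 0, 0]
    - [0, 0, 0]
    - [0, 0, 0]
    - [0, 0, 0]
    - [0, 0, 0]
  angular:
    - [0, 0, 0]
    - [0, 0, 0]
    - [0, 0, 0]
    - [0, 0, 0]
    - [0, 0, 0]
  fingers: [0.64, 0, 0, 0, 0]

```text
time_s: 17.07
tcp_pos: [0.6529, 0.0546, 0.1191]
tcp_rot: [-3.141, 0.0, -0.017]
force: [0.1, 0.4, 1.3]
gripper_width: 0.0364
gripper_force: 60.2
```

```bash
python3 - <<'E'
from h import *
to(.6493,.054,.115,-np.pi/2)
held(.019,(.6493,.054),(.025,.045))
E
```

```text
17.07 [0.6529 0.0546 0.1191] rotvec [-3.141  0.    -0.017] q [ 0.02  0.6  -0.21  1.7   0.16  0.84 -1.84] w 0.0364
[[ 1.    -0.     0.011]
 [-0.    -1.     0.   ]
 [ 0.011 -0.    -1.   ]]
shift [-3.7  0.6  4.1] in target axes [-3.6  0.6  4.1] turn [-0.    -0.011 -0.   ]
scene [0.64914978 0.05443204] 176 0.0008620281958351199 zmin 0.025225753996678802
```

drive_tool:
  delta_pos:
    - [0, 0, -8]
    - [0, 0, -20]
    - [0, 0, -25]
    - [0, 0, -30]
    - [0, 0, -25]
  angular:
    - [0, 0, 0]
    - [0, 0, 0]
    - [0, 0, 0]
    - [0, 0, 0]
    - [0, 0, 0]
  fingers: [0, 0, 0, 0, 0]

```text
time_s: 17.58
tcp_pos: [0.6506, 0.0547, 0.2273]
tcp_rot: [-3.142, -0.0, -0.012]
force: [-0.5, 0.4, -0.5]
gripper_width: 0.0362
gripper_force: 60.1
```

drive_tool:
  delta_pos:
    - [-12, 0, -8]
    - [-28, 0, 0]
    - [-34, 0, 0]
    - [-34, 0, 0]
    - [-34, 0, 0]
  angular:
    - [0, 0, 0]
    - [0, 0, 0]
    - [0, 0, 0]
    - [0, 0, 0]
    - [0, 0, 0]
  fingers: [0, 0, 0, 0, 0]

```text
time_s: 18.0
tcp_pos: [0.5069, 0.0546, 0.2326]
tcp_rot: [3.141, -0.0, 0.012]
force: [-0.1, 0.3, -0.4]
gripper_width: 0.036
gripper_force: 60.1
```

drive_tool:
  delta_pos:
    - [-34, -2, 0]
    - [-14, -1, 10]
    - [-3, 0, 20]
    - [0, 0, 20]
    - [0, 0, 15]
  angular:
    - [0, 0, 0]
    - [0, 0, 0]
    - [0, 0, 0]
    - [0, 0, 0]
    - [0, 0, 0]
  fingers: [0, 0, 0, 0, 0]

```text
time_s: 18.42
tcp_pos: [0.457, 0.0575, 0.1664]
tcp_rot: [3.141, 0.001, 0.012]
force: [0.7, -0.1, -2.6]
gripper_width: 0.037
gripper_force: 60.1
```

```bash
python3 - <<'E'
from h import *
to(.4563,.0575,.119,-np.pi/2)
z=env.get_state()["tcp_pos"]
held(.019,(z[0]-.0036,z[1]),(z[2]-.1,z[2]-.076))
E
```

```text
18.42 [0.457  0.0575 0.1664] rotvec [3.141e+00 1.000e-03 1.200e-02] q [ 0.04  0.23 -0.28  2.15  0.09  0.77 -1.87] w 0.037
[[ 1.     0.     0.007]
 [ 0.    -1.    -0.001]
 [ 0.007  0.001 -1.   ]]
shift [-1.1 -0.  47.4] in target axes [-0.7 -0.  47.4] turn [ 0.001 -0.007  0.   ]
scene [0.45081363 0.05672813] 211 0.0010218055727311227 zmin 0.066701841112813
```

drive_tool:
  delta_pos:
    - [0, 0, 10]
    - [0, 0, 15]
    - [0, 0, 12]
    - [0, 0, 6]
    - [0, 0, 0]
  angular:
    - [0, 0, 0]
    - [0, 0, 0]
    - [0, 0, 0]
    - [0, 0, 0]
    - [0, 0, 0]
  fingers: [0, 0, 0, 0, 0]

```text
time_s: 18.93
tcp_pos: [0.4586, 0.0576, 0.1236]
tcp_rot: [3.141, -0.0, 0.011]
force: [-0.4, 0.1, -1.3]
gripper_width: 0.0367
gripper_force: 60.2
```

```bash
python3 - <<'E'
from h import *
to(.4563,.0575,.119,-np.pi/2)
z=env.get_state()["tcp_pos"]
held(.019,(z[0]-.0036,z[1]),(.03,.045))
E
```

```text
18.93 [0.4586 0.0576 0.1236] rotvec [ 3.141 -0.     0.011] q [ 0.03  0.31 -0.27  2.16  0.13  0.68 -1.9 ] w 0.0367
[[ 1.    -0.     0.007]
 [-0.    -1.    -0.   ]
 [ 0.007  0.    -1.   ]]
shift [-2.3  0.1  4.6] in target axes [-2.3  0.1  4.6] turn [ 0.    -0.007 -0.   ]
scene [0.45526518 0.05715097] 128 0.0009001500455736338 zmin 0.030221108643326416
```

drive_tool:
  delta_pos:
    - [-2.5, 0, 1]
    - [0, 0, 1.5]
    - [0, 0, 1]
    - [0, 0, 1]
    - [0, 0, 0]
  angular:
    - [0, 0, 0]
    - [0, 0, 0]
    - [0, 0, 0]
    - [0, 0, 0]
    - [0, 0, 0]
  fingers: [0, 0, 0, 0, 0]

```text
time_s: 19.45
tcp_pos: [0.4567, 0.0576, 0.1199]
tcp_rot: [-3.142, 0.0, -0.014]
force: [0.5, -0.1, -1.6]
gripper_width: 0.0362
gripper_force: 60.2
```

drive_tool:
  delta_pos:
    - [0, 0, 0.5]
    - [0, 0, 0]
  angular:
    - [0, 0, 0]
    - [0, 0, 0]
  fingers: [0, 0]

```text
time_s: 19.62
tcp_pos: [0.4566, 0.0577, 0.1193]
tcp_rot: [-3.141, 0.0, -0.014]
force: [0.3, -0.8, -0.3]
gripper_width: 0.0367
gripper_force: 60.2
```

drive_tool:
  delta_pos:
    - [0, 0, 0.7]
    - [0, 0, 0.5]
    - [0, 0, 0]
  angular:
    - [0, 0, 0]
    - [0, 0, 0]
    - [0, 0, 0]
  fingers: [0, 0, 0]

```text
time_s: 19.87
tcp_pos: [0.4569, 0.0577, 0.119]
tcp_rot: [3.141, -0.0, 0.014]
force: [-2.4, -1.3, 6.0]
gripper_width: 0.0361
gripper_force: 61.0
```

drive_tool:
  delta_pos:
    - [0, 0, -0.5]
    - [0, 0, 0]
    - [0, 0, 0]
    - [0, 0, 0]
    - [0, 0, 0]
  angular:
    - [0, 0, 0]
    - [0, 0, 0]
    - [0, 0, 0]
    - [0, 0, 0]
    - [0, 0, 0]
  fingers: [0.5, 0.62, 0.62, 0.62, 0.62]

```text
time_s: 20.28
tcp_pos: [0.4567, 0.0576, 0.1186]
tcp_rot: [3.142, -0.0, 0.014]
force: [-0.6, -0.3, 0.9]
gripper_width: 0.0527
gripper_force: 0.1
```

drive_tool:
  delta_pos:
    - [0, 0, -10]
    - [0, 0, -20]
    - [0, 0, -30]
    - [0, 0, -30]
    - [0, 0, -30]
  angular:
    - [0, 0, 0]
    - [0, 0, 0]
    - [0, 0, 0]
    - [0, 0, 0]
    - [0, 0, 0]
  fingers: [0.62, 0.62, 0.62, 0.62, 0.62]

```text
time_s: 20.7
tcp_pos: [0.4551, 0.0578, 0.2403]
tcp_rot: [-3.141, -0.0, -0.013]
force: [0.9, -0.6, -0.6]
gripper_width: 0.053
gripper_force: 0.0
```

```bash
python3 - <<'E'
from h import *
to(.6457,.1259,.22,-np.pi/2-.054)
held(.019,(.4525,.0575),(.03,.07))
E
```

```text
20.7 [0.4551 0.0578 0.2403] rotvec [-3.141 -0.    -0.013] q [ 0.06  0.11 -0.29  2.1   0.04  0.94 -1.82] w 0.053
[[ 1.     0.     0.009]
 [ 0.    -1.     0.   ]
 [ 0.009 -0.    -1.   ]]
shift [190.5 -68.   22. ] in target axes [186.7 -78.3  20.3] turn [-0.001 -0.009  0.054]
scene [0.45316572 0.0573372 ] 349 0.001062288878046611 zmin 0.030662078802736165
```

drive_tool:
  delta_pos:
    - [20, -7, 0]
    - [30, -11, 0]
    - [30, -11, 0]
    - [30, -11, 0]
    - [30, -11, 0]
  angular:
    - [0, -0.009, 0]
    - [0, 0, 0]
    - [0, 0, 0]
    - [0, 0, 0]
    - [0, 0, 0]
  fingers: [0.72, 0.72, 0.72, 0.72, 0.72]

```text
time_s: 21.22
tcp_pos: [0.5964, 0.109, 0.2385]
tcp_rot: [3.141, -0.0, -0.001]
force: [0.4, -0.6, -0.1]
gripper_width: 0.0617
gripper_force: 0.0
```

drive_tool:
  delta_pos:
    - [30, -11, 0]
    - [17, -6, 10]
    - [3, 0, 15]
    - [0, 0, 15]
    - [0, 0, 0]
  angular:
    - [0, 0, 0.054]
    - [0, 0, 0]
    - [0, 0, 0]
    - [0, 0, 0]
    - [0, 0, 0]
  fingers: [0.72, 0.72, 0.72, 0.72, 0.72]

```text
time_s: 21.63
tcp_pos: [0.6425, 0.1235, 0.1936]
tcp_rot: [3.138, -0.085, -0.015]
force: [-1.2, -0.2, -0.4]
gripper_width: 0.0613
gripper_force: 0.0
```

```bash
python3 - <<'E'
from h import *
to(.6457,.1259,.113,-np.pi/2-.054)
E
```

```text
21.63 [0.6425 0.1235 0.1936] rotvec [ 3.138 -0.085 -0.015] q [-0.06  0.52 -0.26  1.66  0.15  1.   -1.99] w 0.0613
[[ 0.998 -0.054 -0.01 ]
 [-0.054 -0.999 -0.002]
 [-0.01   0.003 -1.   ]]
shift [ 3.9 -2.8 80.6] in target axes [ 3.1 -2.6 80.6] turn [0.003 0.01  0.   ]
```

drive_tool:
  delta_pos:
    - [3, -2.6, 10]
    - [0, 0, 14]
    - [0, 0, 14]
    - [0, 0, 6]
    - [0, 0, 0]
  angular:
    - [0.003, 0.009, 0]
    - [0, 0, 0]
    - [0, 0, 0]
    - [0, 0, 0]
    - [0, 0, 0]
  fingers: [0.72, 0.72, 0.72, 0.72, 0.72]

```text
time_s: 22.05
tcp_pos: [0.647, 0.1262, 0.1519]
tcp_rot: [-3.139, 0.085, -0.005]
force: [0.2, -0.0, 0.0]
gripper_width: 0.0618
gripper_force: 0.0
```

```bash
python3 - <<'E'
from h import *
to(.6457,.1259,.113,-np.pi/2-.054)
E
```

```text
22.05 [0.647  0.1262 0.1519] rotvec [-3.139  0.085 -0.005] q [-0.07  0.57 -0.25  1.67  0.17  0.91 -2.  ] w 0.0618
[[ 0.999 -0.054  0.003]
 [-0.054 -0.999  0.001]
 [ 0.003 -0.001 -1.   ]]
shift [-1.4  0.4 38.9] in target axes [-1.3  0.4 38.9] turn [-0.001 -0.003 -0.   ]
```

drive_tool:
  delta_pos:
    - [-1, 0, 10]
    - [0, 0, 12]
    - [0, 0, 11]
    - [0, 0, 5]
    - [0, 0, 0]
  angular:
    - [0, -0.003, 0]
    - [0, 0, 0]
    - [0, 0, 0]
    - [0, 0, 0]
    - [0, 0, 0]
  fingers: [0.72, 0.72, 0.72, 0.72, 0.72]

```text
time_s: 22.47
tcp_pos: [0.6471, 0.1268, 0.1144]
tcp_rot: [-3.139, 0.085, -0.003]
force: [-0.4, 0.6, -0.4]
gripper_width: 0.0617
gripper_force: 0.0
```

drive_tool:
  delta_pos:
    - [0, 0, 0]
    - [0, 0, 0]
    - [0, 0, 0]
    - [0, 0, 0]
    - [0, 0, 0]
  angular:
    - [0, 0, 0]
    - [0, 0, 0]
    - [0, 0, 0]
    - [0, 0, 0]
    - [0, 0, 0]
  fingers: [0.72, 0.3, 0, 0, 0]

```text
time_s: 22.88
tcp_pos: [0.6493, 0.1274, 0.1178]
tcp_rot: [-3.137, 0.085, -0.013]
force: [0.8, 0.3, 1.8]
gripper_width: 0.0407
gripper_force: 62.0
```

```bash
python3 - <<'E'
from h import *
to(.6457,.1259,.113,-np.pi/2-.054)
E
```

```text
22.88 [0.6493 0.1274 0.1178] rotvec [-3.137  0.085 -0.013] q [-0.07  0.62 -0.24  1.68  0.18  0.85 -2.01] w 0.0407
[[ 0.998 -0.054  0.008]
 [-0.054 -0.999  0.003]
 [ 0.008 -0.004 -1.   ]]
shift [-3.6  1.7  4.8] in target axes [-3.6  1.7  4.8] turn [-0.004 -0.008 -0.   ]
```

drive_tool:
  delta_pos:
    - [0, 0, -8]
    - [0, 0, -20]
    - [0, 0, -28]
    - [0, 0, -32]
    - [0, 0, -32]
  angular:
    - [0, 0, 0]
    - [0, 0, 0]
    - [0, 0, 0]
    - [0, 0, 0]
    - [0, 0, 0]
  fingers: [0, 0, 0, 0, 0]

```text
time_s: 23.3
tcp_pos: [0.6469, 0.1267, 0.2376]
tcp_rot: [-3.138, 0.085, -0.006]
force: [0.7, 0.3, -0.3]
gripper_width: 0.0409
gripper_force: 61.8
```

drive_tool:
  delta_pos:
    - [0, 0, -8]
    - [-10, 8, 0]
    - [-26, 19, 0]
    - [-28, 21, 0]
    - [-28, 21, 0]
  angular:
    - [0, 0, -0.054]
    - [0, 0, 0]
    - [0, 0, 0]
    - [0, 0, 0]
    - [0, 0, 0]
  fingers: [0, 0, 0, 0, 0]

```text
time_s: 23.72
tcp_pos: [0.5545, 0.0576, 0.2443]
tcp_rot: [-3.139, -0.002, -0.01]
force: [0.3, -1.0, -0.1]
gripper_width: 0.041
gripper_force: 61.7
```

drive_tool:
  delta_pos:
    - [-28, 21, 0]
    - [-28, 21, 0]
    - [-26, 19, 0]
    - [-12, 9, 0]
    - [0, 0, 0]
  angular:
    - [0, 0, 0]
    - [0, 0, 0]
    - [0, 0, 0]
    - [0, 0, 0]
    - [0, 0, 0]
  fingers: [0, 0, 0, 0, 0]

```text
time_s: 24.13
tcp_pos: [0.4578, -0.0153, 0.2428]
tcp_rot: [-3.141, 0.008, -0.004]
force: [0.1, 0.5, -1.1]
gripper_width: 0.0409
gripper_force: 61.8
```

```bash
python3 - <<'E'
from h import *
to(.4561,-.018,.118,-np.pi/2)
E
```

```text
24.13 [ 0.4578 -0.0153  0.2428] rotvec [-3.141  0.008 -0.004] q [ 0.19  0.1  -0.25  2.09  0.03  0.95 -1.66] w 0.0409
[[ 1.    -0.005  0.002]
 [-0.005 -1.     0.   ]
 [ 0.002 -0.    -1.   ]]
shift [ -2.    2.8 124.8] in target axes [ -1.7   2.7 124.8] turn [-0.    -0.002 -0.005]
```

drive_tool:
  delta_pos:
    - [-2, 2.5, 18]
    - [0, 0, 25]
    - [0, 0, 25]
    - [0, 0, 20]
    - [0, 0, 15]
  angular:
    - [0, 0, -0.005]
    - [0, 0, 0]
    - [0, 0, 0]
    - [0, 0, 0]
    - [0, 0, 0]
  fingers: [0, 0, 0, 0, 0]

```text
time_s: 24.55
tcp_pos: [0.4604, -0.0134, 0.139]
tcp_rot: [-3.138, -0.009, -0.008]
force: [-0.8, -0.6, -1.2]
gripper_width: 0.0412
gripper_force: 61.8
```

drive_tool:
  delta_pos:
    - [0, 0, 10]
    - [0, 0, 6]
    - [0, 0, 0]
  angular:
    - [0, 0, 0]
    - [0, 0, 0]
    - [0, 0, 0]
  fingers: [0, 0, 0]

```text
time_s: 24.8
tcp_pos: [0.4604, -0.0138, 0.1235]
tcp_rot: [-3.138, -0.009, -0.007]
force: [-0.0, 0.1, -0.6]
gripper_width: 0.0408
gripper_force: 61.8
```

```bash
cat >> h.py <<'E'
def tower(c,zr):
    Q=np.vstack([cloud(env.grab_frame(n)).reshape(-1,3) for n in("top","scene")])
    Q=Q[(Q[:,2]>zr[0])&(Q[:,2]<zr[1])]; Q=Q[np.max(abs(Q[:,:2]-c),1)<.032]
    f=lambda q:np.max(abs((Q[:,:2]-q[:2])@np.array([[np.cos(q[2]),-np.sin(q[2])],[np.sin(q[2]),np.cos(q[2])]])),1)-.021
    s=least_squares(f,[*c,.01],loss="soft_l1",f_scale=.002); print("tower",np.round(s.x,4),len(Q),np.sqrt(np.mean(s.fun**2)).round(4))
E
python3 - <<'E'
from h import *
to(.4561,-.018,.118,-np.pi/2)
z=env.get_state()["tcp_pos"]
tower((z[0]-.0036,z[1]),(.032,.044))
E
```

```text
24.8 [ 0.4604 -0.0138  0.1235] rotvec [-3.138 -0.009 -0.007] q [ 0.16  0.31 -0.24  2.17  0.11  0.68 -1.72] w 0.0408
[[ 1.     0.006  0.005]
 [ 0.006 -1.     0.003]
 [ 0.005 -0.003 -1.   ]]
shift [-4.3  4.2  5.5] in target axes [-4.3  4.2  5.5] turn [-0.003 -0.005  0.006]
tower [ 0.4576 -0.0141  0.0136] 177 0.0009
```

drive_tool:
  delta_pos:
    - [-2.5, 2, 0]
    - [-2, 2, 0]
    - [0, 0, 2]
    - [0, 0, 1]
    - [0, 0, 0]
  angular:
    - [-0.003, -0.004, 0.006]
    - [0, 0, 0]
    - [0, 0, 0]
    - [0, 0, 0]
    - [0, 0, 0]
  fingers: [0, 0, 0, 0, 0]

```text
time_s: 25.32
tcp_pos: [0.4559, -0.0184, 0.1213]
tcp_rot: [3.141, -0.002, 0.004]
force: [0.5, 0.3, 0.5]
gripper_width: 0.0411
gripper_force: 61.8
```

drive_tool:
  delta_pos:
    - [0, 0, 1]
    - [0, 0, 0.7]
    - [0, 0, 0]
  angular:
    - [0, 0, 0]
    - [0, 0, 0]
    - [0, 0, 0]
  fingers: [0, 0, 0]

```text
time_s: 25.57
tcp_pos: [0.4559, -0.0182, 0.1194]
tcp_rot: [3.141, -0.002, 0.003]
force: [-0.2, 0.0, 0.1]
gripper_width: 0.0414
gripper_force: 61.8
```

```bash
python3 - <<'E'
from h import *
to(.4561,-.018,.118,-np.pi/2)
z=env.get_state()["tcp_pos"]
tower((z[0]-.0036,z[1]),(.032,.044))
E
```

```text
25.57 [ 0.4559 -0.0182  0.1194] rotvec [ 3.141e+00 -2.000e-03  3.000e-03] q [ 0.16  0.31 -0.23  2.18  0.11  0.67 -1.72] w 0.0414
[[ 1.    -0.001  0.002]
 [-0.001 -1.    -0.   ]
 [ 0.002  0.    -1.   ]]
shift [ 0.2 -0.2  1.4] in target axes [ 0.2 -0.2  1.4] turn [ 0.    -0.002 -0.001]
tower [ 0.4522 -0.019   0.0045] 166 0.0008
```

drive_tool:
  delta_pos:
    - [0, 0, 1]
    - [0, 0, 0.7]
    - [0, 0, 0]
  angular:
    - [0, 0, 0]
    - [0, 0, 0]
    - [0, 0, 0]
  fingers: [0, 0, 0]

```text
time_s: 25.92
tcp_pos: [0.4561, -0.0183, 0.1178]
tcp_rot: [3.141, -0.002, 0.003]
force: [-0.5, -0.2, -1.7]
gripper_width: 0.0412
gripper_force: 61.9
```

drive_tool:
  delta_pos:
    - [0, 0, 0.7]
    - [0, 0, 0.5]
    - [0, 0, 0]
  angular:
    - [0, 0, 0]
    - [0, 0, 0]
    - [0, 0, 0]
  fingers: [0, 0, 0]

```text
time_s: 26.17
tcp_pos: [0.4562, -0.0183, 0.1177]
tcp_rot: [3.141, -0.002, 0.002]
force: [-2.3, -0.1, 9.5]
gripper_width: 0.0415
gripper_force: 63.1
```

The tower has touched down. I'll release it, lift and check everything.

drive_tool:
  delta_pos:
    - [0, 0, -0.7]
    - [0, 0, 0]
    - [0, 0, 0]
    - [0, 0, 0]
    - [0, 0, 0]
  angular:
    - [0, 0, 0]
    - [0, 0, 0]
    - [0, 0, 0]
    - [0, 0, 0]
    - [0, 0, 0]
  fingers: [0.55, 0.68, 0.68, 0.68, 0.68]

```text
time_s: 26.58
tcp_pos: [0.4561, -0.0185, 0.1173]
tcp_rot: [3.141, -0.002, 0.004]
force: [-0.3, -0.9, 0.8]
gripper_width: 0.0578
gripper_force: 0.2
```

drive_tool:
  delta_pos:
    - [0, 0, -10]
    - [0, 0, -20]
    - [0, 0, -30]
    - [0, 0, -30]
    - [0, 0, -30]
  angular:
    - [0, 0, 0]
    - [0, 0, 0]
    - [0, 0, 0]
    - [0, 0, 0]
    - [0, 0, 0]
  fingers: [0.68, 0.68, 0.68, 0.68, 0.68]

```text
time_s: 27.0
tcp_pos: [0.4552, -0.018, 0.2389]
tcp_rot: [-3.142, 0.001, -0.002]
force: [1.0, -0.9, 0.7]
gripper_width: 0.0581
gripper_force: 0.0
```

drive_tool:
  delta_pos:
    - [15, 15, -5]
    - [25, 25, 0]
    - [25, 25, 0]
    - [25, 25, 0]
    - [15, 15, 0]
  angular:
    - [0, 0, 0]
    - [0, 0, 0]
    - [0, 0, 0]
    - [0, 0, 0]
    - [0, 0, 0]
  fingers: [0.68, 0.68, 0.68, 0.68, 0.68]

```text
time_s: 27.42
tcp_pos: [0.5627, -0.1267, 0.2437]
tcp_rot: [3.14, -0.006, 0.008]
force: [-0.5, -0.3, 0.4]
gripper_width: 0.0583
gripper_force: 0.0
```

```bash
python3 - <<'E'
from h import *
st()
held(.023,(.4525,.207),(.032,.072))
held(.026,(.4525,.132),(.048,.068))
held(.019,(.4525,.0575),(.03,.07))
tower((.4525,-.018),(.032,.07))
a=env.grab_frame("scene")["frame"][100:280,160:440];b=env.grab_frame("top")["frame"][180:330,160:440]
cv2.imwrite("pics/end.png",cv2.resize(np.vstack([a,b]),None,fx=1.8,fy=1.8))
E
```

```text
27.42 [ 0.5627 -0.1267  0.2437] rotvec [ 3.14  -0.006  0.008] q [ 0.29  0.31 -0.17  1.83  0.06  1.   -1.48] w 0.0583
[[ 1.    -0.004  0.005]
 [-0.004 -1.    -0.002]
 [ 0.005  0.002 -1.   ]]
top [0.45364542 0.20844969] 140 0.000295319397387537 zmin 0.0328293627543666
scene [0.45299472 0.20709703] 351 0.0013705694440674467 zmin 0.03250664817348718
top [0.45335196 0.13327498] 49 0.0005726262648837145 zmin 0.048500007087909906
scene [0.45274011 0.13182946] 228 0.0010807865053426163 zmin 0.04847389127805152
top [0.45377266 0.05844788] 33 0.00019204566861769274 zmin 0.031423909763551326
scene [0.45304096 0.05725307] 339 0.0010227971137354486 zmin 0.030885157833815746
tower [ 0.4523 -0.019   0.0041] 536 0.0008
```

View pics/end.png

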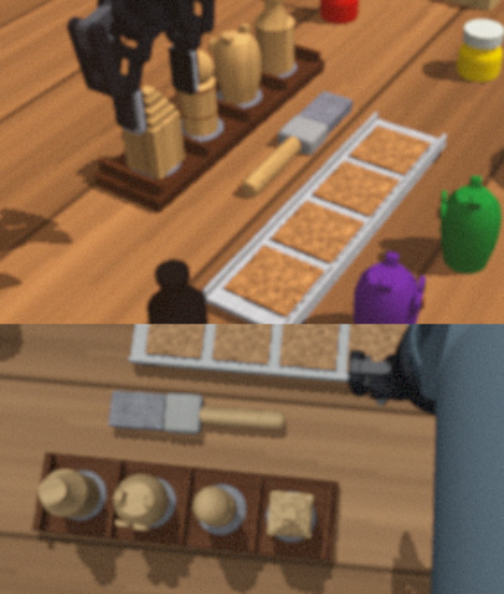

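The picture shows all four blanks upright on the stand. In the lower view, from the robot's left, they are the bottle (70,495), owl (142,500), doll (215,508) and tower (290,515). The rack is empty, the look-alikes haven't moved, and the gripper is clear.

```bash
python3 -c "
from bench import env
print(env.sign_off())"
```

```text
the job is handed in; nothing more can be done
None
```

All four blanks stand upright on the painting stand in reverse order (robot's left to right: bottle, owl, doll, tower), each within about 2 mm of its place's centre by the camera fits, and the job was handed in at about 27 s with the gripper clear.

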